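# Prove the die plunger and hold it at its band

### The job

One of the two plungers in the rack fits the bore of the steel pellet die; the other is too thick and belongs in the rack. Lower the one that fits into the standing die until its collar sits on the die's top face, then, still upright and without binding, draw it back up until the middle of the red band on its shank is level with the die's top face, and finish holding it there in the gripper. The die stays standing on the worktop about where it is, and the other things on the bench are left alone.

Things in the scene. Friction and masses are not known exactly. Their poses are not given: they have to be found in the camera images.
- plunger_thin_knob (a point): centre of the knob of the thin-shanked steel plunger (loose, 0.20 to 0.33 kg, 96 mm tall). From the foot up: round shank 20 mm in diameter, 50 mm long, foot bevelled 3 mm; collar 40 mm wide, 6 mm thick; round knob 24 mm in diameter, 40 mm high, to grip. The point is on the axis, 76 mm above the foot and 20 mm below the top; z up the axis
- plunger_thin_collar (a point): point on the axis of the same plunger (20 mm shank) at the underside of its collar, 50 mm above the foot, 26 mm below the knob point; z up the axis. The red band round the shank is 10 mm wide, its middle 26 mm below this point
- plunger_thick_knob (a point): centre of the knob of the thick-shanked steel plunger (loose, 0.20 to 0.33 kg, 96 mm tall). From the foot up: round shank 26 mm in diameter, 50 mm long, foot bevelled 3 mm; collar 40 mm wide, 6 mm thick; round knob 24 mm in diameter, 40 mm high, to grip. The point is on the axis, 76 mm above the foot and 20 mm below the top; z up the axis
- plunger_thick_collar (a point): point on the axis of the same plunger (26 mm shank) at the underside of its collar, 50 mm above the foot, 26 mm below the knob point; z up the axis. The red band round the shank is 10 mm wide, its middle 26 mm below this point
- die_mouth (a point): centre of the die's top face, at the mouth of its bore; z up. Loose round steel sleeve, 0.75 to 1 kg: 64 mm in diameter (foot 76 mm), 58 mm tall; upright through bore 21.5 mm in diameter, its mouth bevelled out to 29.5 mm over the top 6 mm. With the thin plunger seated, the collar rests on this face and the foot hangs 8 mm above the worktop. Let go, the plunger slides down
- rack_top (a point): centre of the top face of the fixed rack, 64 mm above the worktop; x across, y along its row. Open stand 70 mm (x) by 200 mm (y): base plate, four legs, 8 mm top plate with two 31 mm holes at y = -50 and +50 mm. Each plunger hangs in one hole by its collar; which is in which varies
- jar_screwcap: screw-cap jar, clear with a black cap, 61 mm wide, 100 mm tall; a bystander, loose; origin at the centre of its underside
- beaker: glass beaker, 57 mm wide, 79 mm tall; a bystander, loose; origin at the centre of its underside
- vial_red: glass vial with red cap, 27 mm wide, 62 mm tall; a bystander, loose; origin at the centre of its underside
- vial_black: glass vial with black cap, 27 mm wide, 62 mm tall; a bystander, loose; origin at the centre of its underside
- timer: white lab timer, 58 x 64 x 20 mm; a bystander, loose; origin at the centre of its underside
- brush: bench brush lying along y, 206 mm long, 26 mm wide, 17 mm high; a bystander, loose; origin at the centre of its underside
- pellet_cup: empty aluminium cup, 38 mm wide, 10 mm high; a bystander, loose; origin at the centre of its underside
- spanner: small steel spanner lying along y, 157 mm long, 32 mm wide, 6 mm high; a bystander, loose; origin at the centre of its underside
- tape_roll: tan roll of tape lying flat, 82 mm wide, 19 mm high; a bystander, loose; origin at the centre of its underside
- plunger_thin: the thin-shank plunger itself; origin at the centre of its foot
- die: the die itself; origin at the centre of its underside

How it is judged:
On the way:
1. the plunger with the 20 mm shank is fully home in the die, upright, its collar on the die's top face (z of plunger_thin_collar in the frame of die_mouth between -0.004 and 0.004 m and horizontal distance between plunger_thin_collar and die_mouth below 0.004 m and angle between the z axis of plunger_thin_collar and the z axis of die_mouth, either way round below 0.08 rad), for 0.2 s.
At the end, for the whole second after the job is handed in: Thin plunger gripped (over 2 N), still, upright within 0.08 rad in the bore, collar underside 20 to 32 mm above the die's face, pressing on the die under 12 N. Die flat on the worktop within 40 mm of its start. Thick plunger upright in the rack, collar on the top plate (z of plunger_thin_collar in the frame of die_mouth between 0.02 and 0.032 m and horizontal distance between plunger_thin_collar and die_mouth below 0.005 m and angle between the z axis of plunger_thin_collar and the z axis of die_mouth, either way round below 0.08 rad and angle between each of plunger_thin_collar, plunger_thick_collar's own z axis and vertical below 0.08 rad and contact force between the fingers and plunger_thin above 2 N and contact force between die and plunger_thin below 12 N and linear speed of plunger_thin below 0.01 m/s and angle between die_mouth's own z axis and vertical below 0.04 rad and height (world z) of die_mouth between 0.0555 and 0.0605 m and distance of die_mouth from where it was at the start of the episode below 0.04 m and z of plunger_thick_collar in the frame of rack_top between -0.004 and 0.004 m and x of plunger_thick_collar in the frame of rack_top between -0.01 and 0.01 m and y of plunger_thick_collar in the frame of rack_top between -0.06 and 0.06 m); the arm keeps its last pose, push and grip.
It fails at once if the die is lifted off the worktop, tipped, or shoved more than 50 mm (height (world z) of die_mouth above 0.068 m or angle between die_mouth's own z axis and vertical above 0.2 rad or distance of die_mouth from where it was at the start of the episode above 0.05 m).
It fails at once if a bystander is moved by more than 30 mm (distance of any of jar_screwcap, beaker, vial_red, vial_black, timer, brush, pellet_cup, spanner, tape_roll from where it was at the start of the episode above 0.03 m).
It also fails if it takes over 45 s, if anything falls off the work surface, if the arm or the gripper's body presses on something with over 40 N, if the wrist force passes 120 N, or if a joint passes its speed limit or range.

### The arm

A 6-joint arm with a two-finger parallel gripper is mounted at the origin on a cart in front of the work surface, level with it; the furniture and walls round the work are solid. World frame = base frame: x ahead of the robot, y to its left, z up, the work surface at z = 0. Lengths are in m, angles in rad, forces in N, time in s.
With the tool pointing down it reaches from about 0.35 to 0.925 m from the base axis. Payload 6.4 kg.
Tool frame: the origin (TCP) lies at the very end of the fingers, on their centre line; the grasp point (between the pads) lies 19 mm behind it (manip.grip_point_offset is the distance from the TCP to the grasp point, in m); x points along the fingers, z is the direction in which the jaws open and shut, and the axes are right-handed (so a half turn about x gives the same grasp; the last joint's range is limited). The gripper opens to 85 mm and grips with 20 to 120 N. Pads are 22 mm wide; open, the fingers measure 114 mm over their backs; the gripper's body (76 mm by 85 mm) begins 54 mm behind the grasp point. The pads swing forward as they close: fully open they stand 13 mm farther back than shut.
Start: joints at [0.981, 0.245, 1.558, -0, 1.339, -0.174], TCP at [0.263, 0.595, 0.231] pointing down, gripper open.
Joint ranges: [-3.13, 3.13], [-1.02, 2.26], [0.13, 2.54], [-0.95, 4.09], [0.21, 2.88], [-2.74, 2.74]. Speed limits (rad/s): [2.57, 2.57, 3.14, 3.14, 3.14, 3.14].

### API

Orientations are given as [roll, pitch, yaw] about the fixed x, y, z axes, in that order (R = Rz(yaw) Ry(pitch) Rx(roll)).
In Python, from station import manip, snapshot, camera_params, silhouettes, mark_of gives the robot as it stands.
- The arm moves only by the tool carry_out, never from a script. Its argument "plan" is a list that holds one entry, the list of rows, each a list of 4 numbers: the shift along the tool's x, y, z in cm, then the turn about the tool's x in rad. A call has 1 to 20 rows; each row shifts and turns the commanded pose from where the row before left it, along the tool's axes as they then stand; what a row does not reach is not made up. A row lasts 1/10 s, in which the tool goes at most 50 mm and 8.59 degrees, less where a joint would pass 70% of its speed; a pose out of reach is approached as far as the arm can. A call is refused whole if a number of a shift passes 5 or a number of a turn 0.15, either way. A call with a gripper value outside its range is refused whole. "jaw" is the closure, from -1 (fully open) to 1 (shut), so that 0 is half open, set as the call begins (left out, the last holds). The fingers move at their own pace and stop on an object; "newtons" is the grip in N (left out, the last holds). Time passes only in rows, so rows that do not move let the fingers close. It gives the time, the measured TCP pose, the force and the opening at its end, in the units of the state.
- manip.get_obs(): the state, without advancing time (a new reading comes with each control period).
- snapshot(name): name is "scene" or "top" or "wrist"; returns the picture (480x640x3 uint8, red, green, blue); there is no depth.
- camera_params(name): a dict with "K" (3x3 intrinsics, pixels), "dist" ([k1, k2, p1, p2, k3] as OpenCV has them; the pictures are not rectified), "pose" (4x4, takes a point from camera to world coordinates); the wrist camera has in their place "mount" (4x4, takes a point from camera to tool coordinates, whose origin is the TCP and whose axes are the tool frame's). Camera axes: x right, y down, z forward; pixel columns grow to the right and rows downward; lengths in m; the calibration is good to about 2 mm. A picture is of the moment at which its call begins: read the wrist's pose just before it. camera_params takes no time and is no camera call.
- manip.finish_job(): hands the job in, once; it reports no verdict.
Trained networks look in the newest picture that a camera, given by its name, has taken for a name from the list of things; names that differ only in an ending like _2 or _b are one class to them, and where a whole thing is asked for, a point or a joint stands for the part that bears it (a point fixed in the world has none). Each returns a list of dicts, best first, with "confidence" (0 to 1); they miss things now and then, are a little off and sometimes report something else, mostly with a low value. They report only what shows in the picture. A call takes as long as a camera call.
- silhouettes(camera, query): "region" (480x640 bool, what is visible of it).
- mark_of(camera, query): "point" ([x, y, z] in m, in world coordinates, good to about 4 mm: a listed point, or the origin of a listed thing).
The state is a dict: "time": time; "joint_pos": joint angles; "joint_vel": joint speeds; "joint_efforts": joint torques, N m; "eef_pos": TCP position; "orientation": TCP orientation; "force": force on the tool from outside, world axes, zero at the start; "ft_torque": the same for the moment, N m; "finger_gap": opening from 0.0 (shut) to 1.0 (fully open).
Only numpy, scipy, OpenCV 4.12 (cv2) and the standard library are available. Lean on these libraries where they do the work, as an engineer would, in place of code of your own. Each camera call takes 0.05 s, during which the arm holds its last target.

## Working session

There is one attempt and no reset: what is moved stays moved. The work goes in short steps, Python scripts to look and compute and a tool call to move; the robot and the scene stay as the last step left them, time stands still between calls to the robot, and variables do not carry over. Pictures are saved under pics/ and viewed, and the job is handed in when it is done.

Besides the shell and the picture viewer there is one more tool, called after "Call:" by a JSON object that holds its "api" and its "payload", one argument or row to a line. carry_out: Moves the arm, as the interface text tells. Its arguments: {"type":"object","properties":{"plan":{"type":"array"},"jaw":{"type":"number"},"newtons":{"type":"number"}},"required":["plan"]}

```bash
ls; mkdir -p pics; python3 - <<'E'
from station import manip, snapshot, camera_params, silhouettes, mark_of
import cv2
o=manip.get_obs(); print(o)
for c in ["scene","top","wrist"]:
    im=snapshot(c); cv2.imwrite(f"pics/{c}0.png",im[:,:,::-1])
    for q in ["plunger_thin_knob","plunger_thick_knob","plunger_thin_collar","plunger_thick_collar","die_mouth","rack_top"]:
        if c=="wrist" : continue
        for r in mark_of(c,q)[:2]: print(c,q,[round(float(v),4) for v in r["point"]],round(r["confidence"],2))
print(manip.get_obs()["time"])
E
```

```text
pics
{'time': 0.0, 'joint_pos': array([ 9.80946242e-01,  2.45786805e-01,  1.55900955e+00, -1.51581598e-06,
        1.33870452e+00, -1.74093079e-01]), 'joint_vel': array([-1.52984579e-03,  1.13983967e-05, -2.43009224e-03, -5.04313472e-04,
        4.96392393e-04,  9.30264604e-04]), 'joint_efforts': array([ 4.43928559e-05, -4.29511642e+01, -3.26126146e+01, -1.77310280e-04,
        5.44975934e-03,  1.21923011e-05]), 'eef_pos': array([0.26220083, 0.59416248, 0.23020016]), 'orientation': array([ 2.96827229,  1.56888811, -2.15987335]), 'force': array([-0.55989294,  0.33448322, -0.02374358]), 'ft_torque': array([-0.01936177, -0.03909972, -0.02825368]), 'finger_gap': 1.0000281571722427}
scene plunger_thin_knob [0.4983, 0.1428, 0.095] 0.65
scene plunger_thick_knob [0.486, 0.043, 0.0891] 0.68
scene plunger_thin_collar [0.4951, 0.1405, 0.0621] 0.79
scene plunger_thin_collar [0.3952, 0.4048, 0.0001] 0.7
scene plunger_thick_collar [0.4896, 0.0437, 0.0645] 0.54
scene die_mouth [0.5742, -0.1214, 0.058] 0.76
scene die_mouth [0.4964, 0.143, 0.0907] 0.19
scene rack_top [0.4919, 0.0935, 0.066] 0.76
top plunger_thin_knob [0.4947, 0.1398, 0.0921] 0.5
top plunger_thin_knob [0.7211, 0.0431, 0.001] 0.39
top plunger_thick_knob [0.4854, 0.0393, 0.0879] 0.6
top plunger_thin_collar [0.4945, 0.1428, 0.0668] 0.68
top plunger_thin_collar [0.7219, 0.1571, -0.0011] 0.61
top plunger_thick_collar [0.4878, 0.0368, 0.0682] 0.75
top die_mouth [0.5761, -0.1174, 0.0593] 0.6
top die_mouth [0.7074, -0.2013, 0.0] 0.43
top rack_top [0.4895, 0.0903, 0.0644] 0.65
0.75
```

View pics/scene0.png

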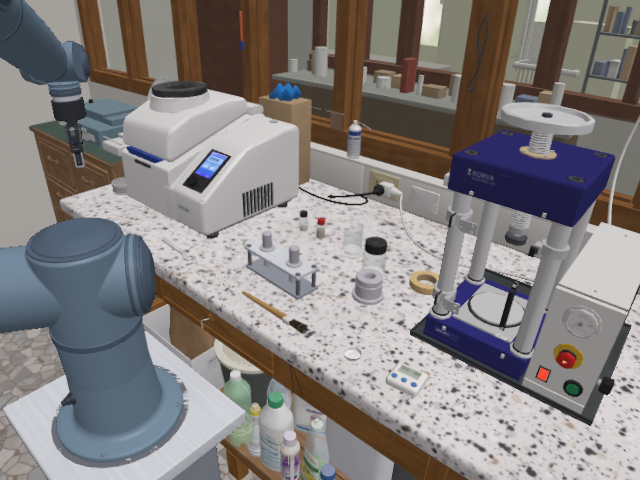

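View pics/top0.png

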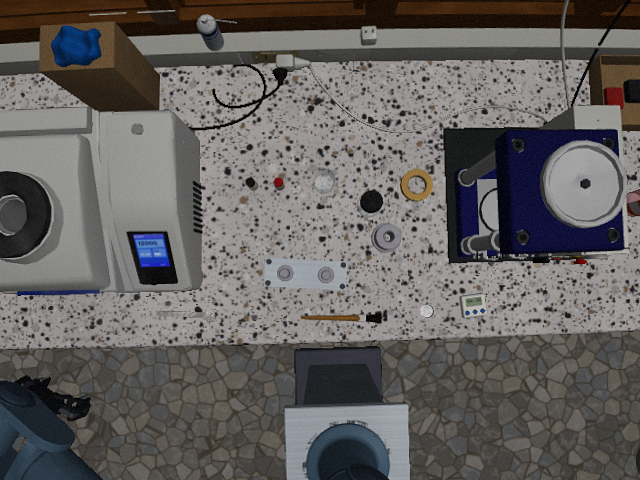

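```bash
cat > h.py <<'E'
import numpy as np, cv2
from station import *
from scipy.spatial.transform import Rotation as R
def rot(o): return R.from_euler('xyz',o['orientation']).as_matrix()
def proj(c,P,o=None):
    p=camera_params(c)
    T=p['pose'] if c!='wrist' else None
    if T is None:
        W=np.eye(4);W[:3,:3]=rot(o);W[:3,3]=o['eef_pos'];T=W@np.array(p['mount'])
    Ti=np.linalg.inv(np.array(T))
    return cv2.projectPoints(np.atleast_2d(np.array(P,float)),cv2.Rodrigues(Ti[:3,:3])[0],Ti[:3,3],np.array(p['K']),np.array(p['dist']))[0][:,0]
E
python3 - <<'E'
from h import *
print(camera_params('wrist')['mount']); print(rot(manip.get_obs()))
a=cv2.imread('pics/scene0.png')[215:305,235:325]; b=cv2.imread('pics/top0.png')[160:300,230:430]
cv2.imwrite('pics/c1.png',cv2.resize(a,(600,600),interpolation=2)); cv2.imwrite('pics/c2.png',cv2.resize(b,(800,560),interpolation=2))
print(proj('top',[[.49,.142,.112],[.487,.04,.112],[.575,-.119,.058]]),proj('scene',[[.49,.142,.112],[.487,.04,.112],[.575,-.119,.058]]))
E
```

```text
[[ 2.70349115e-05 -3.22056134e-01  9.46720574e-01 -1.43359216e-01]
 [-5.42124444e-05 -9.46720574e-01 -3.22056133e-01  8.27679921e-02]
 [ 9.99999998e-01 -4.26172774e-05 -4.30539572e-05  2.44918193e-04]
 [ 0.00000000e+00  0.00000000e+00  0.00000000e+00  1.00000000e+00]]
[[-3.03652129e-05 -9.14797394e-01  4.03913019e-01]
 [ 7.48425695e-07  4.03913019e-01  9.14797394e-01]
 [-1.00000000e+00  2.80803166e-05 -1.15802470e-05]]
[[283.87308682 275.19830691]
 [327.36522357 275.30709233]
 [390.71875144 237.48151202]] [[265.70428231 231.76792616]
 [295.11951926 246.36033587]
 [370.90381353 276.29410609]]
```

View pics/c1.png

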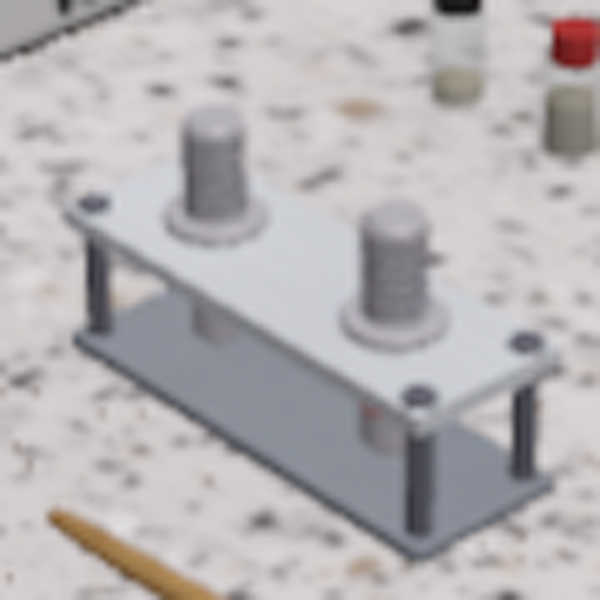

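View pics/c2.png

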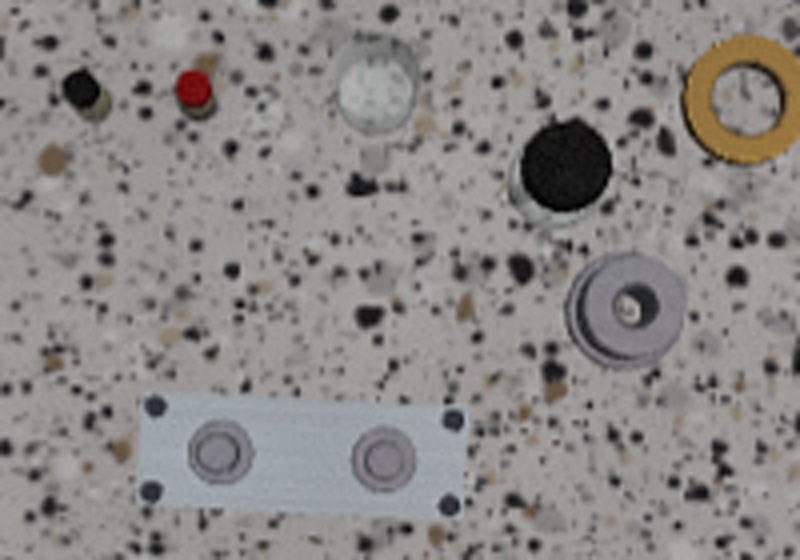

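Call:
{"api": "carry_out", "payload": {
  "plan": [
    [[0, 0, 0, -0.14], [0, 0, 0, -0.14], [0, 0, 0, -0.136], [0, -0.9, -3.2, 0], [0, -0.9, -3.2, 0], [0, -0.9, -3.2, 0], [0, -0.9, -3.2, 0], [0, -0.9, -3.2, 0], [0, -0.9, -3.2, 0], [0, -0.9, -3.2, 0], [0, -0.9, -3.2, 0], [0, -0.9, -3.2, 0], [0, -0.9, -3.2, 0], [0, -0.9, -3.2, 0], [0, -0.9, -3.2, 0], [0, -0.9, -3.2, 0], [0, -0.9, -3.2, 0], [0, 0, 0, 0]]
  ]
}}

```text
time: 2.55
eef_pos: [0.3895, 0.1441, 0.2316]
orientation: [-2.114, 1.57, -0.548]
force: [-0.5, 0.3, 0.3]
finger_gap: 1.003
```

```bash
python3 - <<'E'
from h import *
o=manip.get_obs(); im=snapshot('wrist'); cv2.imwrite("pics/w1.png",im[:,:,::-1])
print(o['eef_pos'],rot(o).round(3),o['joint_pos'].round(2),o['time'])
for q in ["plunger_thin_knob","plunger_thick_knob","plunger_thin_collar","plunger_thick_collar"]:
    for r in mark_of('wrist',q)[:2]: print(q,np.round(r["point"],4),round(r["confidence"],2))
print(proj('wrist',[[.494,.142,.116],[.49,.042,.116]],o))
E
```

```text
[0.38952773 0.14407248 0.23162381] [[ 0.001 -1.     0.005]
 [-0.001  0.005  1.   ]
 [-1.    -0.001 -0.001]] [ 0.08 -0.35  2.13 -0.    1.36 -1.49] 2.55
plunger_thin_knob [0.4981 0.1419 0.0942] 0.94
plunger_thick_knob [0.4869 0.0414 0.0842] 0.72
plunger_thin_collar [0.4982 0.1435 0.067 ] 0.79
[[321.95346717 359.05623255]
 [188.92557622 353.84050251]]
```

View pics/w1.png

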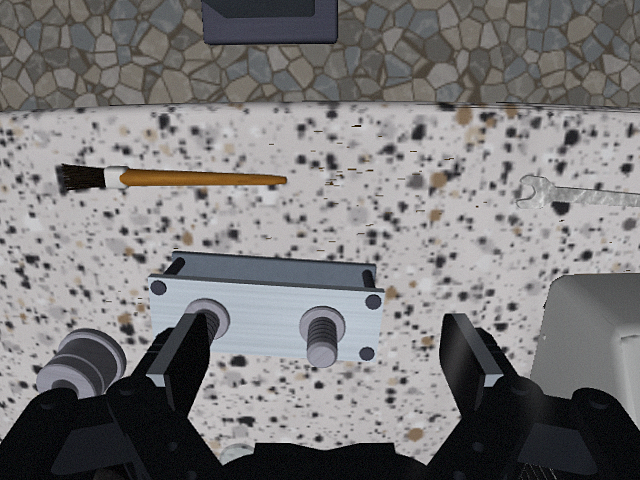

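```bash
cat >> h.py <<'E'
def ray(c,uv,z,o=None):
    p=camera_params(c);K=np.array(p['K']);d=np.array(p['dist'])
    if c=='wrist':
        W=np.eye(4);W[:3,:3]=rot(o);W[:3,3]=o['eef_pos'];T=W@np.array(p['mount'])
    else: T=np.array(p['pose'])
    n=cv2.undistortPoints(np.array([[uv]],float),K,d)[0,0]
    v=T[:3,:3]@[n[0],n[1],1]; C=T[:3,3]
    return C+v*(z-C[2])/v[2]
E
python3 - <<'E'
from h import *
o=manip.get_obs()
print(ray('wrist',(321,355),.110,o),ray('top',(285,273),.110),ray('top',(325.5,275),.110),ray('top',(387.5,237),.058))
im=cv2.imread('pics/w1.png')
cv2.imwrite('pics/c3.png',cv2.resize(im[240:400,140:400],(780,480),interpolation=2))
t=cv2.imread('pics/top0.png')
cv2.imwrite('pics/c4.png',cv2.resize(t[250:295,260:350],(800,400),interpolation=2))
cv2.imwrite('pics/c5.png',cv2.resize(t[215:260,360:415],(660,540),interpolation=2))
E
```

```text
[0.49303535 0.14533773 0.11      ] [0.49506598 0.13938299 0.11      ] [0.48781094 0.0443507  0.11      ] [ 0.57639546 -0.11107884  0.058     ]
```

View pics/c3.png

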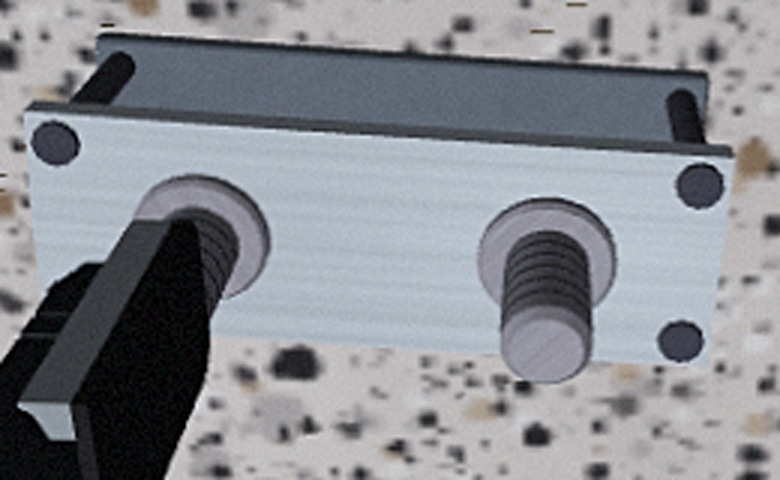

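View pics/c5.png

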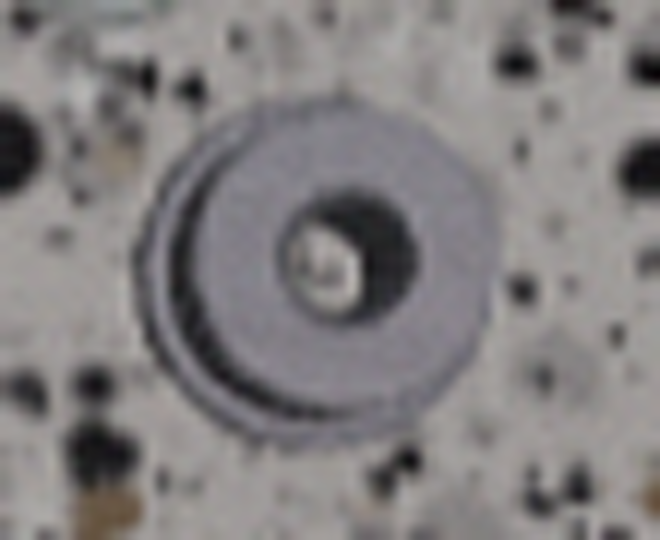

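View pics/c4.png

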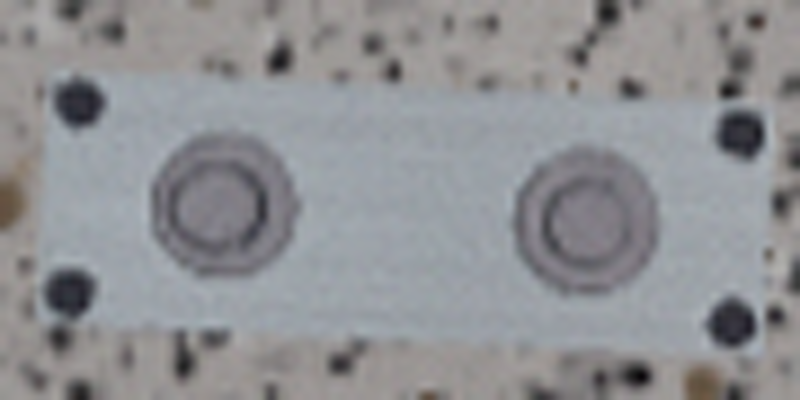

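Call:
{"api": "carry_out", "payload": {
  "plan": [
    [[0, -2.6, 0, 0], [0, -2.6, 0, 0], [0, -2.6, 0, 0], [0, -2.6, 0, 0], [1.5, 0, 0, 0], [1.5, 0, 0, 0], [1.5, 0, 0, 0], [1.5, 0, 0, 0], [0, 0, 0, 0], [0, 0, 0, 0]]
  ]
}}

```text
time: 3.8
eef_pos: [0.4921, 0.1467, 0.1709]
orientation: [1.642, 1.57, -3.071]
force: [0.3, 0.6, 0.2]
finger_gap: 0.998
```

```bash
python3 - <<'E'
from h import *
o=manip.get_obs(); im=snapshot('wrist'); cv2.imwrite("pics/w2.png",im[:,:,::-1])
print(o['eef_pos'],rot(o).round(3),o['joint_pos'].round(2),o['time'])
for q in ["plunger_thin_knob","plunger_thin_collar","plunger_thick_collar"]:
    for r in mark_of('wrist',q)[:2]: print(q,np.round(r["point"],4),round(r["confidence"],2))
print(proj('wrist',[[.494,.144,.110]],o))
E
```

```text
[0.49210265 0.14673578 0.17087907] [[-0.001 -1.    -0.   ]
 [-0.    -0.     1.   ]
 [-1.     0.001 -0.   ]] [ 0.07 -0.01  1.95 -0.    1.2  -1.5 ] 3.8
plunger_thin_knob [0.4976 0.1412 0.0949] 0.78
plunger_thin_collar [0.494  0.1412 0.0656] 0.93
plunger_thick_collar [0.4855 0.044  0.063 ] 0.85
[[318.79219581 260.56967736]]
```

View pics/w2.png

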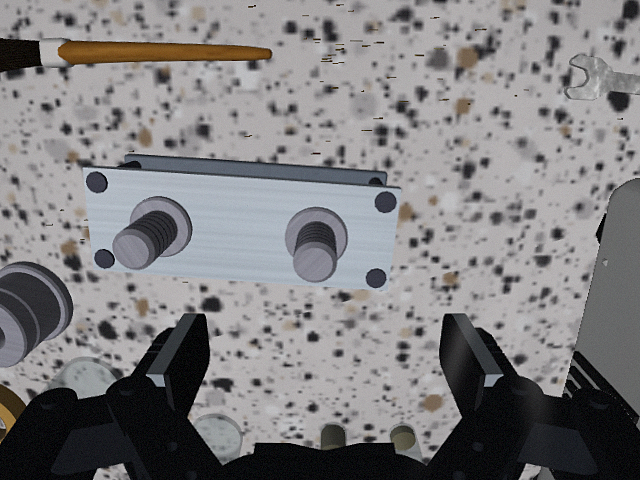

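Call:
{"api": "carry_out", "payload": {
  "plan": [
    [[1.5, -0.2, -0.5, 0], [1.5, 0, 0, 0], [1.5, 0, 0, 0], [1.5, 0, 0, 0], [1.5, 0, 0, 0], [1, 0, 0, 0], [0.6, 0, 0, 0], [0.5, 0, 0, 0], [0, 0, 0, 0], [0, 0, 0, 0]]
  ]
}}

```text
time: 5.0
eef_pos: [0.495, 0.1417, 0.0757]
orientation: [-1.533, 1.57, 0.038]
force: [-0.5, 0.3, 0.4]
finger_gap: 0.996
```

```bash
python3 - <<'E'
from h import *
o=manip.get_obs(); im=snapshot('wrist'); cv2.imwrite("pics/w3.png",im[:,:,::-1])
print(o['eef_pos'],o['force'],o['time'])
E
```

```text
[0.49501532 0.14169745 0.07569678] [-0.47099418  0.26941951  0.42532735] 5.0
```

View pics/w3.png

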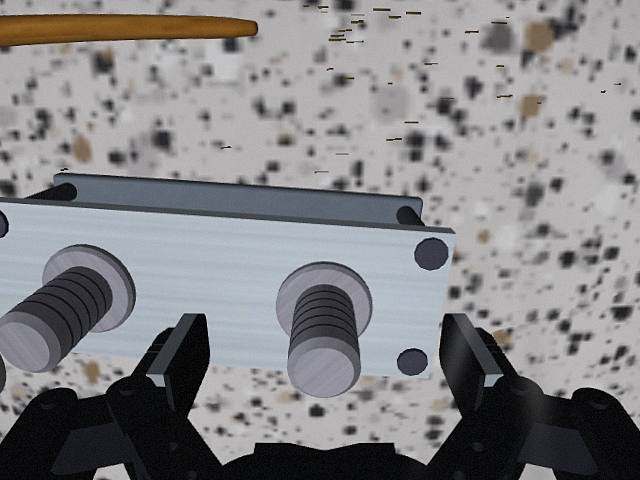

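Call:
{"api": "carry_out", "payload": {
  "plan": [
    [[0, 0, 0, 0], [0, 0, 0, 0], [0, 0, 0, 0], [0, 0, 0, 0], [0, 0, 0, 0], [0, 0, 0, 0], [0, 0, 0, 0], [0, 0, 0, 0], [0, 0, 0, 0], [0, 0, 0, 0]]
  ],
  "jaw": 1,
  "newtons": 40
}}

```text
time: 6.05
eef_pos: [0.4948, 0.1416, 0.0755]
orientation: [-1.99, 1.571, -0.419]
force: [-0.6, -0.7, 3.5]
finger_gap: 0.272
```

```bash
python3 - <<'E'
from h import *
o=manip.get_obs(); im=snapshot('wrist'); cv2.imwrite("pics/w4.png",im[:,:,::-1])
print(o['eef_pos'],o['force'],o['finger_gap'],o['time'])
E
```

```text
[0.49478552 0.14163842 0.07548363] [-0.56802114 -0.713462    3.46629291] 0.2715052951477058 6.05
```

View pics/w4.png

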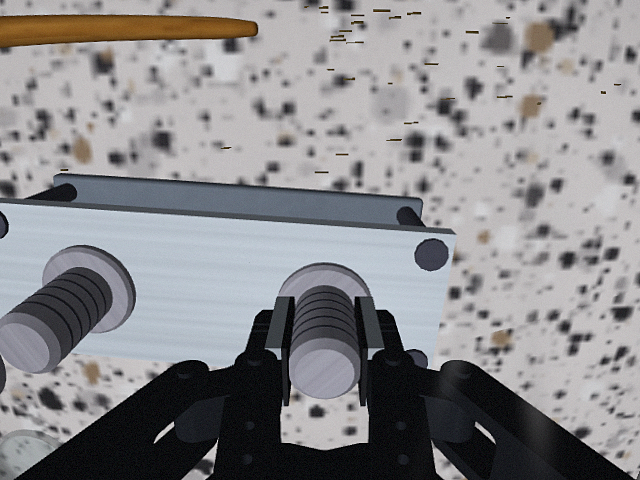

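Call:
{"api": "carry_out", "payload": {
  "plan": [
    [[-0.3, 0, 0, 0], [-0.7, 0, 0, 0], [-1, 0, 0, 0], [-1.5, 0, 0, 0], [-1.5, 0, 0, 0], [-1.5, 0, 0, 0], [-1.5, 0, 0, 0], [-1, 0, 0, 0], [-0.5, 0, 0, 0], [0, 0, 0, 0]]
  ]
}}

```text
time: 7.1
eef_pos: [0.495, 0.1417, 0.171]
orientation: [-1.506, 1.569, 0.065]
force: [-0.2, 0.5, -2.2]
finger_gap: 0.27
```

```bash
python3 - <<'E'
from h import *
o=manip.get_obs(); im=snapshot('wrist'); cv2.imwrite("pics/w5.png",im[:,:,::-1])
s=snapshot('scene')[:,:,::-1]; cv2.imwrite('pics/s5.png',cv2.resize(s[170:310,220:360],(700,700),interpolation=2)[:600])
print(o['eef_pos'],o['force'],o['finger_gap'],o['time'])
E
```

```text
[0.49496579 0.14169805 0.17100336] [-0.2156546   0.52039539 -2.18810087] 0.26987620161096326 7.1
```

View pics/w5.png

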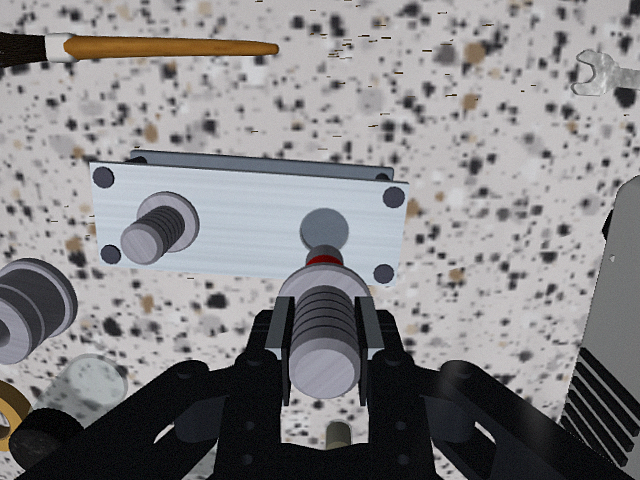

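View pics/s5.png

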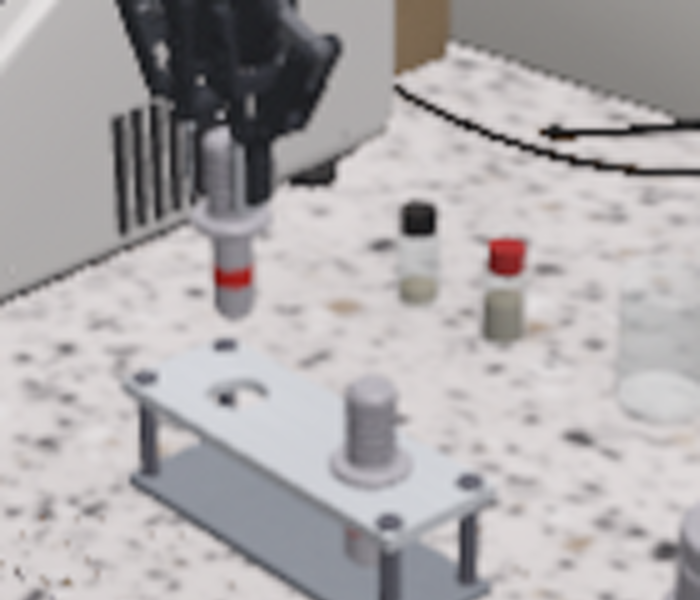

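Call:
{"api": "carry_out", "payload": {
  "plan": [
    [[-1.5, 0, 0, 0], [-1.5, 0, -0.7, 0], [0, -0.5, -1.5, 0], [0, -0.8, -2.5, 0], [0, -0.8, -2.5, 0], [0, -0.8, -2.5, 0], [0, -0.8, -2.5, 0], [0, -0.8, -2.5, 0], [0, -0.8, -2.5, 0], [0, -0.8, -2.5, 0], [0, -0.8, -2.5, 0], [0, -0.8, -2.5, 0], [0, -0.4, -1, 0], [0, 0, 0, 0], [0, 0, 0, 0], [0, 0, 0, 0]]
  ]
}}

```text
time: 8.8
eef_pos: [0.5754, -0.1143, 0.2004]
orientation: [0.605, 1.57, 2.177]
force: [-0.8, -0.1, -2.1]
finger_gap: 0.272
```

```bash
python3 - <<'E'
from h import *
o=manip.get_obs(); im=snapshot('wrist'); cv2.imwrite("pics/w6.png",im[:,:,::-1])
print(o['eef_pos'],rot(o).round(3),o['force'],o['finger_gap'],o['time'])
for q in ["plunger_thin_knob","plunger_thin_collar","die_mouth"]:
    for r in mark_of('wrist',q)[:2]: print(q,np.round(r["point"],4),round(r["confidence"],2))
s=snapshot('scene')[:,:,::-1]; cv2.imwrite('pics/s6.png',cv2.resize(s[190:310,300:440],(700,600),interpolation=2)[:600])
cv2.imwrite('pics/c6.png',cv2.resize(im[180:420,200:440,::-1],(600,600),interpolation=2))
E
```

```text
[ 0.57542631 -0.1142818   0.2004307 ] [[-0.    -1.    -0.001]
 [ 0.    -0.001  1.   ]
 [-1.     0.     0.   ]] [-0.77136179 -0.0815546  -2.0643536 ] 0.27223225245460336 8.8
plunger_thin_knob [ 0.5799 -0.1133  0.218 ] 0.62
plunger_thin_collar [ 0.5766 -0.114   0.1895] 0.88
die_mouth [ 0.5782 -0.1157  0.0578] 0.67
die_mouth [0.4887 0.0437 0.0642] 0.19
```

View pics/w6.png

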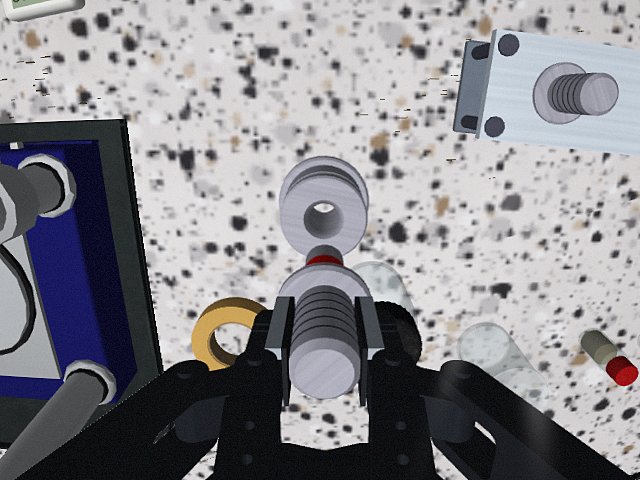

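View pics/c6.png

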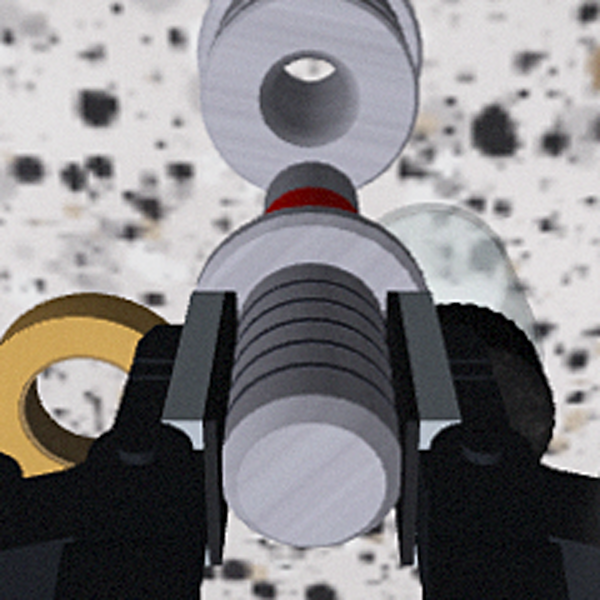

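View pics/s6.png

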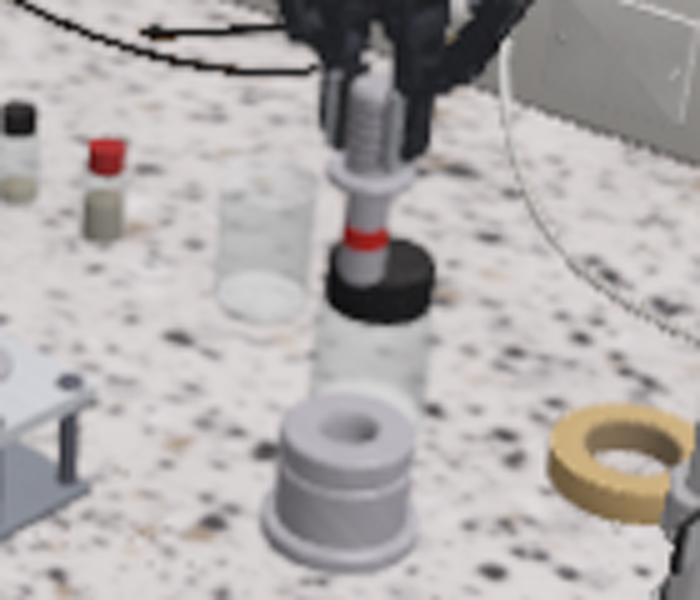

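```bash
python3 - <<'E'
from h import *
o=manip.get_obs()
f=lambda u,v:(200+u/2.5,180+v/2.5)
z=o['eef_pos'][2]
print(ray('wrist',f(309.5,98.5),.058,o),ray('wrist',f(311,482),z+.0345,o))
# knob-foot shank check & collar top outline predicted
t=np.linspace(0,2*np.pi,60)
im=cv2.imread('pics/w6.png')
for (x,y,zz,r,c) in [(.577,-.1143,z+.0345,.0105,(0,255,0)),(.577,-.1143,z-.0055,.02,(0,255,255)),(.577,-.1145,.058,.032,(255,0,0)),(.577,-.1145,.058,.01475,(255,0,255))]:
    p=proj('wrist',np.c_[x+r*np.cos(t),y+r*np.sin(t),0*t+zz],o); cv2.polylines(im,[np.round(p*8).astype(int)],True,c,1,shift=3)
cv2.imwrite('pics/c7.png',cv2.resize(im[140:420,190:470],(600,600),interpolation=2))
E
```

```text
[ 0.57914896 -0.11480983  0.058     ] [ 0.57677064 -0.11450843  0.23484116]
```

View pics/c7.png

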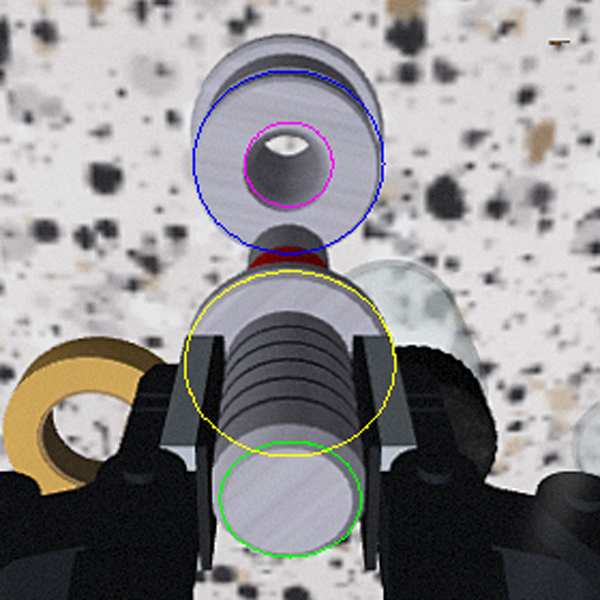

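Call:
{"api": "carry_out", "payload": {
  "plan": [
    [[0.5, -0.2, 0, 0], [1, 0, 0, 0], [1.5, 0, 0, 0], [1.5, 0, 0, 0], [1, 0, 0, 0], [0.8, 0, 0, 0], [0.5, 0, 0, 0], [0, 0, 0, 0], [0, 0, 0, 0]]
  ]
}}

```text
time: 9.95
eef_pos: [0.578, -0.1154, 0.1327]
orientation: [-1.953, 1.57, -0.382]
force: [0.8, -0.1, -1.8]
finger_gap: 0.271
```

```bash
python3 - <<'E'
from h import *
o=manip.get_obs(); im=snapshot('wrist'); cv2.imwrite("pics/w8.png",im[:,:,::-1])
print(o['eef_pos'],o['force'],o['finger_gap'],o['time'])
s=snapshot('scene')[:,:,::-1]; cv2.imwrite('pics/s8.png',cv2.resize(s[220:320,320:420],(600,600),interpolation=2)[:600])
cv2.imwrite('pics/c8.png',cv2.resize(im[160:420,190:450,::-1],(600,600),interpolation=2))
E
```

```text
[ 0.57804054 -0.11543038  0.13270427] [ 0.84844209 -0.06137287 -1.81467465] 0.27147300251030254 9.95
```

View pics/c8.png

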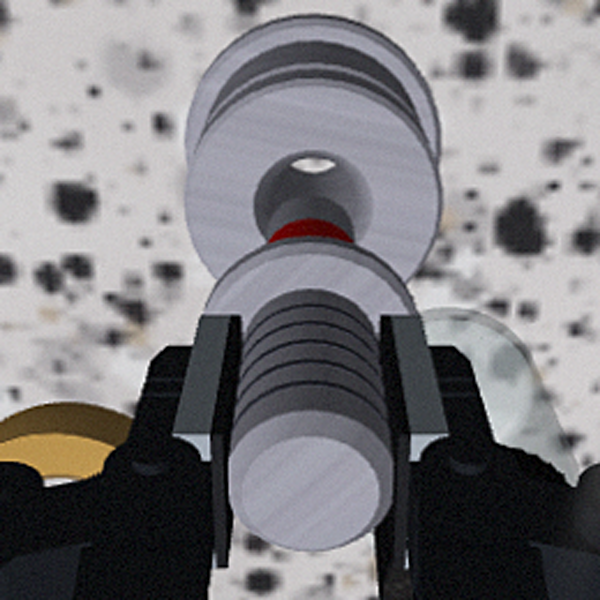

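View pics/s8.png

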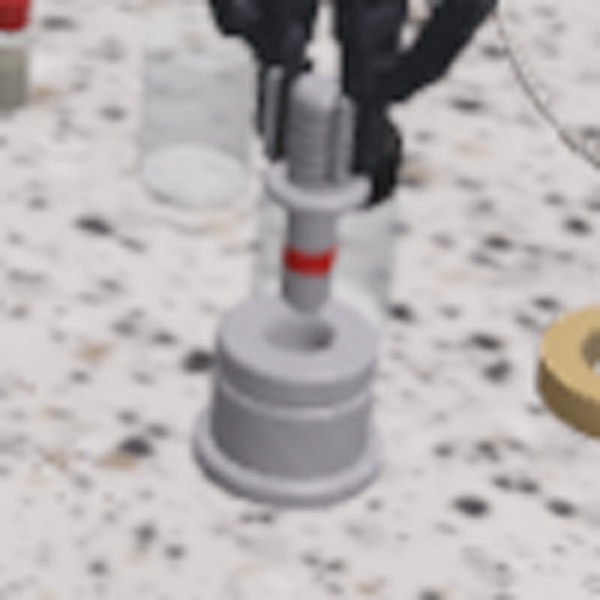

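```bash
python3 - <<'E'
from h import *
o=manip.get_obs(); z=o['eef_pos'][2]
t=np.linspace(0,2*np.pi,60)
def draw(c,im,x,y,zz,r,col):
    p=proj(c,np.c_[x+r*np.cos(t),y+r*np.sin(t),0*t+zz],o); cv2.polylines(im,[np.round(p*8).astype(int)],True,col,1,shift=3)
im=cv2.imread('pics/w8.png')
x,y=.5793,-.1155
draw('wrist',im,x,y,z+.0345,.0105,(0,255,0));draw('wrist',im,x,y,z-.0055,.02,(0,255,255));
draw('wrist',im,.5793,-.1148,.058,.032,(255,0,0));draw('wrist',im,.5793,-.1148,.058,.01475,(255,0,255))
cv2.imwrite('pics/c9.png',cv2.resize(im[160:420,190:450],(600,600),interpolation=2))
s=snapshot('scene')[:,:,::-1].copy()
big=cv2.resize(s[220:320,320:420],(600,600),interpolation=2)
def d2(x,y,zz,r,col):
    p=proj('scene',np.c_[x+r*np.cos(t),y+r*np.sin(t),0*t+zz]); p=(p-[320,220]+.5)*6
    cv2.polylines(big,[np.round(p).astype(int)],True,col,1)
d2(x,y,z+.0345,.012,(0,255,0));d2(x,y,z-.0055,.02,(0,255,255));d2(.5793,-.1148,.058,.032,(255,0,0));d2(.5793,-.1148,.058,.01475,(255,0,255));d2(x,y,z-.0585,.01,(0,255,0))
cv2.imwrite('pics/s9.png',big)
E
```

```text
(no output)
```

View pics/c9.png

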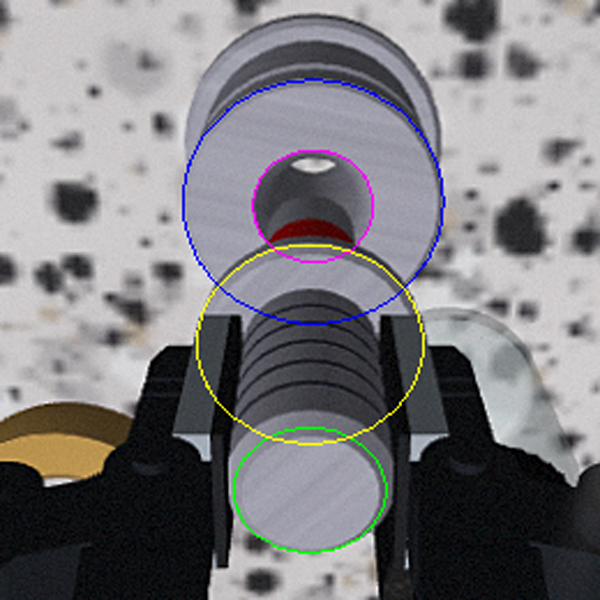

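View pics/s9.png

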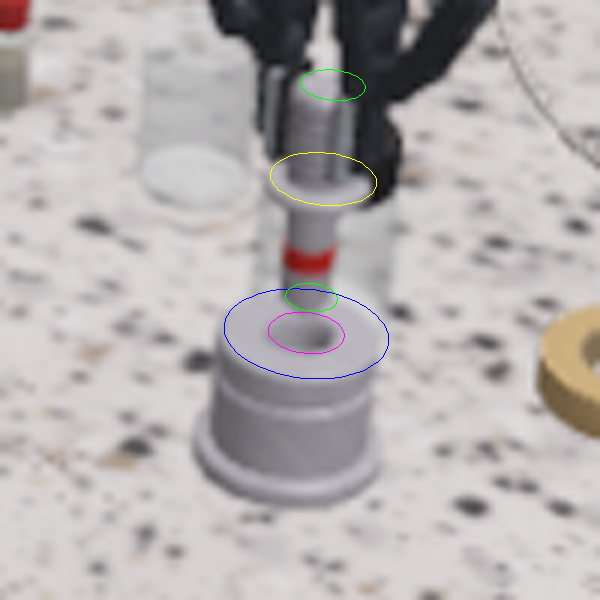

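Call:
{"api": "carry_out", "payload": {
  "plan": [
    [[0.5, 0, 0.05, 0], [0.5, 0, 0, 0], [0.5, 0, 0, 0], [0.5, 0, 0, 0], [0.5, 0, 0, 0], [0.5, 0, 0, 0], [0, 0, 0, 0], [0, 0, 0, 0]]
  ]
}}

```text
time: 10.9
eef_pos: [0.5777, -0.1148, 0.1021]
orientation: [1.191, 1.571, 2.762]
force: [-0.9, 0.2, -2.0]
finger_gap: 0.266
```

```bash
python3 - <<'E'
from h import *
o=manip.get_obs(); print(o['eef_pos'],o['force'],o['ft_torque'],o['finger_gap'],o['time'])
im=snapshot('wrist'); cv2.imwrite('pics/c10.png',cv2.resize(im[160:420,190:450,::-1],(600,600),interpolation=2))
E
```

```text
[ 0.57766842 -0.11481822  0.10214917] [-0.91323258  0.17739066 -1.96782294] [0.02607472 0.04179723 0.00911531] 0.265684622736547 10.9
```

View pics/c10.png

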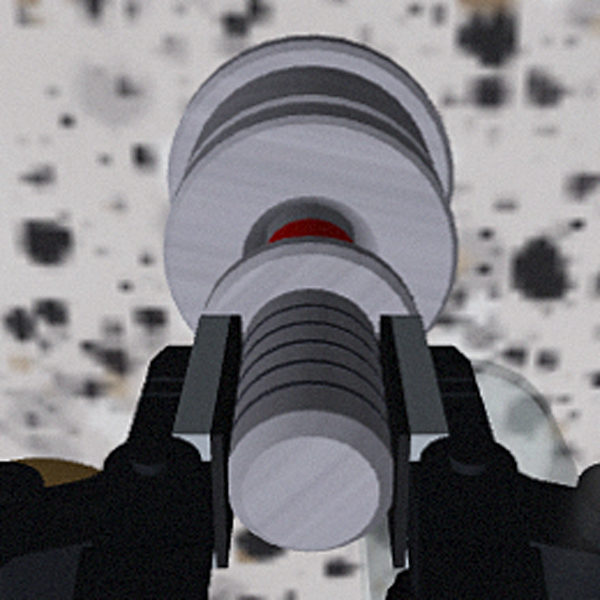

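Call:
{"api": "carry_out", "payload": {
  "plan": [
    [[0.5, 0, 0, 0], [0.5, 0, 0, 0], [0.5, 0, 0, 0], [0.5, 0, 0, 0], [0.5, 0, 0, 0], [0.3, 0, 0, 0], [0.2, 0, 0, 0], [0, 0, 0, 0], [0, 0, 0, 0]]
  ]
}}

```text
time: 11.85
eef_pos: [0.5778, -0.1149, 0.0724]
orientation: [-2.063, 1.571, -0.492]
force: [-0.2, 0.3, -2.0]
finger_gap: 0.27
```

```bash
python3 - <<'E'
from h import *
o=manip.get_obs(); print(o['eef_pos'],o['force'],o['ft_torque'],o['finger_gap'],o['time'])
E
```

```text
[ 0.57781888 -0.11486346  0.0724405 ] [-0.17762619  0.31744984 -2.03231021] [ 0.00146193  0.04335819 -0.00205946] 0.269897827514472 11.85
```

Creep down the last few mm until contact.

Call:
{"api": "carry_out", "payload": {
  "plan": [
    [[0.1, 0, 0, 0], [0.1, 0, 0, 0], [0, 0, 0, 0], [0.05, 0, 0, 0], [0, 0, 0, 0], [0, 0, 0, 0]]
  ]
}}

```text
time: 12.45
eef_pos: [0.5777, -0.1148, 0.0698]
orientation: [3.093, 1.571, -1.619]
force: [0.4, 0.1, -1.9]
finger_gap: 0.268
```

```bash
python3 - <<'E'
from h import *
o=manip.get_obs(); print(o['eef_pos'],o['force'],o['ft_torque'],o['finger_gap'],o['time'])
im=snapshot('wrist'); cv2.imwrite('pics/c11.png',cv2.resize(im[160:420,190:450,::-1],(600,600),interpolation=2))
s=snapshot('scene')[:,:,::-1]; cv2.imwrite('pics/s11.png',cv2.resize(s[220:320,320:420],(600,600),interpolation=2))
E
```

```text
[ 0.57769651 -0.11481429  0.06980566] [ 0.38962582  0.09995793 -1.94609659] [-0.04276341 -0.0206248   0.01159011] 0.2676031021659988 12.45
```

View pics/c11.png

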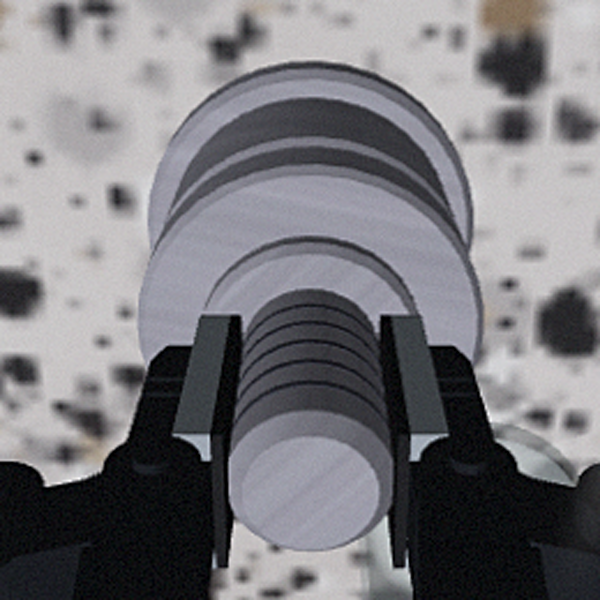

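View pics/s11.png

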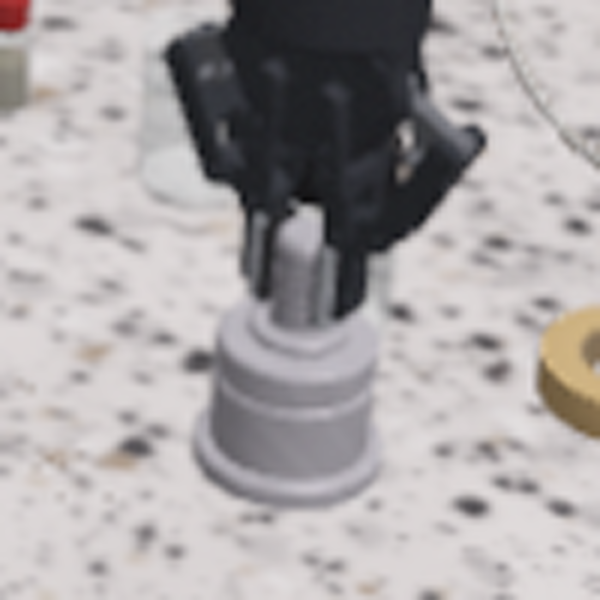

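Call:
{"api": "carry_out", "payload": {
  "plan": [
    [[0.05, 0, 0, 0], [0, 0, 0, 0], [0, 0, 0, 0]]
  ]
}}

```text
time: 12.85
eef_pos: [0.5778, -0.1149, 0.0695]
orientation: [-2.111, 1.571, -0.54]
force: [-0.9, -0.2, 0.7]
finger_gap: 0.266
```

Call:
{"api": "carry_out", "payload": {
  "plan": [
    [[0.05, 0, 0, 0], [0, 0, 0, 0], [0, 0, 0, 0]]
  ]
}}

```text
time: 13.15
eef_pos: [0.5778, -0.1149, 0.0695]
orientation: [-2.958, 1.571, -1.387]
force: [-3.0, 1.5, 5.0]
finger_gap: 0.271
```

Call:
{"api": "carry_out", "payload": {
  "plan": [
    [[0, 0, 0, 0], [0, 0, 0, 0], [0, 0, 0, 0], [-0.1, 0, 0, 0], [-0.25, 0, 0, 0], [-0.4, 0, 0, 0], [-0.4, 0, 0, 0], [-0.4, 0, 0, 0], [-0.4, 0, 0, 0], [-0.4, 0, 0, 0], [-0.2, 0, 0, 0], [-0.1, 0, 0, 0], [0, 0, 0, 0], [0, 0, 0, 0], [0, 0, 0, 0]]
  ]
}}

```text
time: 14.65
eef_pos: [0.5775, -0.1148, 0.095]
orientation: [1.164, 1.57, 2.735]
force: [0.4, -0.5, -2.7]
finger_gap: 0.265
```

```bash
python3 - <<'E'
from h import *
o=manip.get_obs(); print(o['eef_pos'],o['force'],o['ft_torque'],o['finger_gap'],o['time'])
im=snapshot('wrist'); cv2.imwrite('pics/c12.png',cv2.resize(im[160:420,190:450,::-1],(600,600),interpolation=2))
s=snapshot('scene')[:,:,::-1]; cv2.imwrite('pics/s12.png',cv2.resize(s[210:310,320:420],(600,600),interpolation=2)); cv2.imwrite('pics/s12f.png',s)
o2=manip.get_obs()
for c,q in [('wrist','plunger_thin_collar'),('scene','plunger_thin_collar'),('wrist','die_mouth'),('scene','die_mouth'),('scene','plunger_thick_collar')]:
    for r in mark_of(c,q)[:1]: print(c,q,np.round(r["point"],4),round(r["confidence"],2))
E
```

```text
[ 0.57751941 -0.11475245  0.09504609] [ 0.41425827 -0.50564898 -2.68679181] [ 0.02583779 -0.01260555 -0.02081417] 0.2649730258131666 14.65
wrist plunger_thin_collar [ 0.5795 -0.1109  0.0851] 0.93
scene plunger_thin_collar [ 0.5779 -0.1138  0.0799] 0.71
scene die_mouth [ 0.5749 -0.1213  0.0588] 0.92
scene plunger_thick_collar [0.4896 0.045  0.0649] 0.78
```

View pics/c12.png

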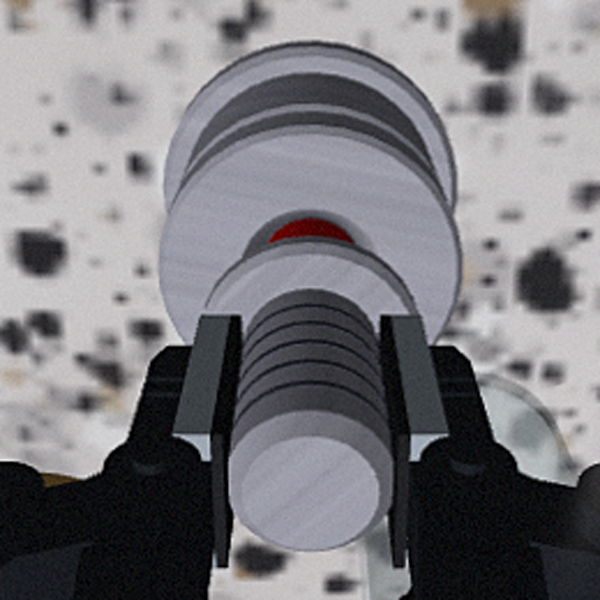

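View pics/s12.png

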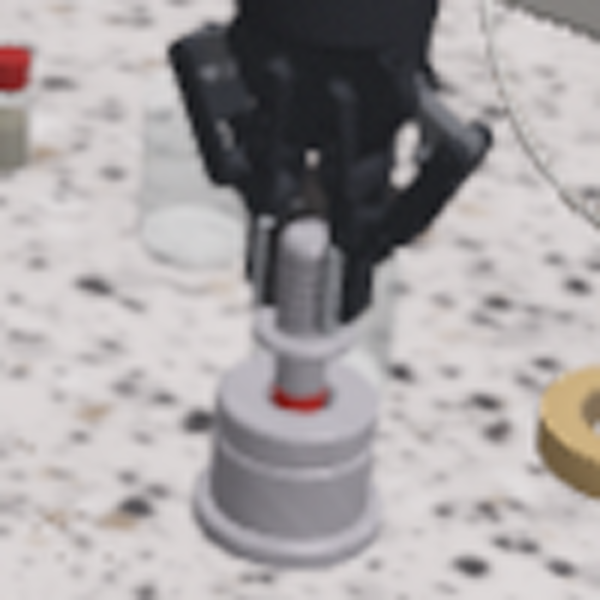

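View pics/s12f.png

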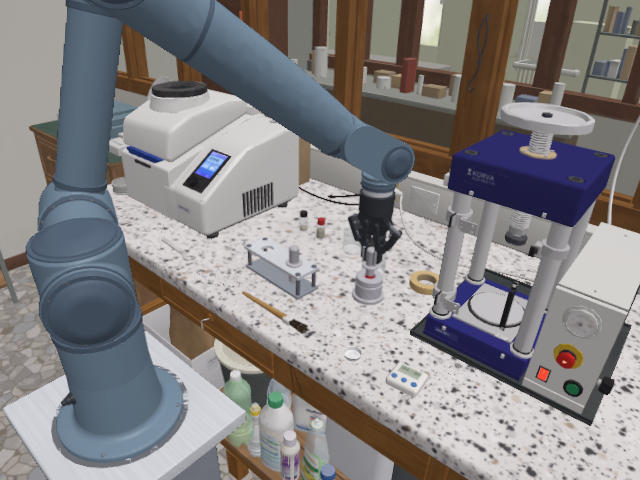

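```bash
python3 - <<'E'
from h import *
o=manip.get_obs(); print(o['eef_pos'],o['force'],o['finger_gap'],o['time'],abs(o['joint_vel']).max())
print(manip.finish_job())
E
```

```text
[ 0.57767739 -0.11477374  0.09523457] [ 0.73816004 -0.27737876 -1.64667167] 0.2710709582259681 15.0 0.0019959020291820504
the job is handed in; nothing more can be done
None
```

I lowered the thin plunger into the die until its collar sat on the top face, then drew it back up. The job is handed in at 15.0 s with the gripper still holding it. No verdict was reported.

- **Right plunger:** after lifting it clear of the rack, the scene camera showed its shank about half as wide as the 40 mm collar, which matches the 20 mm one.
- **Seating:** the arm met resistance at TCP height 0.0695 m, the height I had worked out for the collar reaching the die. Upward force on the tool then rose about 7 N, and I held it there for 0.3 s. There was no sign of binding on the way down.
- **Final height:** I raised it about 25.7 mm (TCP at 0.0952 m) against a target of 26 mm. In the scene picture the lower half of the red band is hidden in the bore, as it should be.
- **Load and grip:** the force on the tool is back to roughly the plunger's own weight, so little or nothing is pressing on the die. The arm is still and the jaw reading fits the 24 mm knob.
- **Die, thick plunger and bystanders:** in the last scene picture the die is upright and in place, the thick plunger is still in the rack, and nothing else looks moved.

**Disagreement:** the networks put the collar 4–7 mm off sideways from the die mouth and 21–26 mm above it. That is more than their stated 4 mm accuracy, and the 21 mm reading is only just inside the 20–32 mm limit. I relied on the contact height, the low forces and the pictures instead.

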